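# Take the top plaster blank from the drying crib and lock it in the carving board

## Task

Slide the top plaster blank endways out of the drying crib, flat across onto the kiln brick beside it, leaving the four blanks below as they lie. Then pick it up from the brick, hook one end of it under the brass lip of the carving board, let the other end down behind the wooden sill so that it lies flat in the seat, and turn the turn-button a quarter turn over its near end to lock it. Leave the other things on the table alone.

Things in the scene. Friction and masses are not known exactly. Their poses are not given: they have to be found in the camera images.
- crib: Slatted wooden crib, fixed, 134 mm long (its x), 105 wide, 77 high; origin: centre of underside. Open above and at both ends. Slat walls 69 mm apart flank the blanks' long sides and end 3 mm below the top blank's upper face: no room for fingers. Floor 10 mm above the table; five blanks lie stacked in it, length along its x. The brick stands at its +x or -x end (varies); the other end is free.
- blank_top: The uppermost of five identical cast plaster blanks: white slab 130 mm long (its x), 65 mm wide (its y), 14 mm thick (its z, up), about 0.14 kg. Origin: centre of its underside. At the start its underside is 66 mm and its upper face 80 mm above the table. Both ends and both faces are alike.
- blank_4: Second (right under the top one) blank in the stack, same slab of 130 x 65 x 14 mm; origin: centre of its underside, 52 mm above the table. Stays where it is.
- blank_3: Third blank in the stack, same slab of 130 x 65 x 14 mm; origin: centre of its underside, 38 mm above the table. Stays where it is.
- blank_2: Fourth blank in the stack, same slab of 130 x 65 x 14 mm; origin: centre of its underside, 24 mm above the table. Stays where it is.
- blank_1: Lowest blank in the stack, same slab of 130 x 65 x 14 mm; origin: centre of its underside, 10 mm above the table. Stays where it is.
- blank_end_a (a point): Centre of the +x end face of the top blank (65 mm from its centre, at half thickness).
- blank_end_b (a point): Centre of the -x end face of the top blank.
- brick: Yellowish kiln brick lying flat, fixed, 230 mm long (its x), 114 wide, 64 high; origin: centre of underside. Its bare upper face is the set-down place, 2 mm below the top blank's underside. It stands end-on to the crib and in line with it, 3 to 10 mm from the crib's open end.
- carving_board: Plywood board, fixed, on the other side of the crib from the brick; 234 mm long (its x), 125 wide, 18 thick; origin: centre of underside. On top, a seat for one blank laid along x: fence with a brass lip at the +x end (away from the robot), low sill and turn-button at the -x end. A blank goes in only with one end under the lip against the fence, the other then let down behind the sill.
- seat (a point): Centre of the seat floor (x = 32 mm from the board's origin, 18 mm above the table); a seated blank's origin comes here. Axes as the board's. The seat is 133 mm long, 72 wide. Side cheeks only at the corners: 10 mm high from 32.5 to 66.5 mm along +x from here, 6 mm high from -66.5 to -46.5 mm; between them the sides are open for fingers.
- lip_edge (a point): Middle of the lower front edge of the brass lip, 54.5 mm from the seat's centre along +x, 18 mm above the seat floor. The lip overhangs the seat by 12 mm up to the fence (66.5 mm from the seat's centre); it is 4 mm thick. Axes as the board's.
- sill (a point): Middle of the top edge of the wooden sill that closes the seat's -x end: 66.5 mm from the seat's centre along -x, 6 mm above the seat floor. The sill is 8 mm thick. Axes as the board's.
- turn_button (a joint): Turn-button: brass bar 96 x 16 x 8 mm turning on a vertical pin through its middle, 68 mm to the -x side of the board's origin. Angle in rad, counter-clockwise from above: near 0 the bar lies across the board, clear of the seat (unlocked); at +1.57 or -1.57 it lies along the board and reaches 11 to 15 mm over a seated blank's near end, 2 mm above it (locked). Stops at +-1.75; stiff (0.06 N m).
- button_grip (a point): Middle of the wooden grip fin that stands on the turn-button along the bar, on its pin, 52 mm above the table. Fin 44 mm long, 12 thick, from 42 to 62 mm above the table. Its y axis runs along the bar and fin, its x axis across the fin's thickness.
- water_bowl: A blue glazed bowl, 116 mm across and 50 mm high, standing behind the crib; a bystander. Origin under its centre.
- rasp: A plaster rasp with a wooden handle, 240 mm long, 25 mm high, lying between the robot and the brick; a bystander. Origin under it, near its middle.
- slip_tub: A white plastic tub, 84 mm across, 75 mm high, standing behind the brick; a bystander. Origin under its centre.
- mallet: A wooden mallet lying at the left of the table, 225 mm long, 72 mm high; a bystander. Origin under its head.
- rolling_pin: A wooden rolling pin, 340 mm long, 50 mm thick, lying at the right of the table; a bystander. Origin under its middle.
- glaze_jar: An amber screw jar, 80 mm across, 100 mm high, at the left of the table; a bystander. Origin under its centre.
Things that resemble listed ones, but are neither listed nor needed, are in the scene too. Leave any purple look-alike of the blank_top alone.

How it is judged:
On the way, in this order (a step that is already met when the one before it is completed fails the run):
1. The top blank, still flat at its own height, has been slid endways half off the stack and bridges over towards the brick (horizontal distance between blank_top and crib between 0.045 and 0.115 m and z of blank_top in the frame of crib between 0.06 and 0.071 m and y of blank_top in the frame of crib between -0.02 and 0.02 m and x of blank_top in the frame of brick between -0.155 and 0.155 m and angle between blank_top's own z axis and vertical below 0.08 rad), for 0.05 s.
2. The blank lies flat on the brick, clear of the stack, and the four blanks below lie as they did (horizontal distance between blank_top and crib above 0.131 m and z of blank_top in the frame of brick between 0.061 and 0.066 m and x of blank_top in the frame of brick between -0.075 and 0.075 m and y of blank_top in the frame of brick between -0.04 and 0.04 m and angle between blank_top's own z axis and vertical below 0.04 rad and linear speed of blank_top below 0.03 m/s and distance of each of blank_1, blank_2, blank_3, blank_4 from where it was at the start of the episode below 0.012 m), for 0.2 s.
3. One end of the blank is under the brass lip while the other end is still raised above the sill (((x of blank_end_a in the frame of seat between 0.056 and 0.075 m and y of blank_end_a in the frame of seat between -0.012 and 0.012 m and z of blank_end_a in the frame of seat between -0.002 and 0.0175 m and z of blank_end_b in the frame of seat above 0.015 m) or (x of blank_end_b in the frame of seat between 0.056 and 0.075 m and y of blank_end_b in the frame of seat between -0.012 and 0.012 m and z of blank_end_b in the frame of seat between -0.002 and 0.0175 m and z of blank_end_a in the frame of seat above 0.015 m))).
4. The blank lies flat in the seat, its near end down behind the sill (horizontal distance between blank_top and seat below 0.006 m and z of blank_top in the frame of seat between -0.003 and 0.002 m and angle between blank_top's own z axis and vertical below 0.035 rad and angle between the x axis of blank_top and the x axis of carving_board, either way round below 0.07 rad), for 0.2 s.
At the end, for the whole second after the job is handed in: Blank at rest in the seat, flat within 2 degrees, centre within 6 mm, underside within 3 mm, aligned within 4 degrees; turn-button at least 1.27 rad round, either way, over its near end; the four other blanks within 12 mm and all bystanders within 30 mm of their starts (all of step 4 and (value of joint turn_button above 1.27 rad or value of joint turn_button below -1.27 rad) and distance of each of blank_1, blank_2, blank_3, blank_4 from where it was at the start of the episode below 0.012 m and distance of each of water_bowl, rasp, slip_tub, mallet, rolling_pin, glaze_jar from where it was at the start of the episode below 0.03 m and linear speed of blank_top below 0.02 m/s); the robot touches nothing.
It fails at once if a blank of the remaining stack shifted by more than 12 mm (distance of any of blank_1, blank_2, blank_3, blank_4 from where it was at the start of the episode above 0.012 m).
It fails at once if another thing on the table moved by more than 30 mm (distance of any of water_bowl, rasp, slip_tub, mallet, rolling_pin, glaze_jar from where it was at the start of the episode above 0.03 m).
It also fails if it takes over 64 s, if anything falls off the work surface, if the arm or the gripper's body presses on something with over 40 N, if the wrist force passes 120 N, or if a joint passes its speed limit or range.

## Robot

A 6-joint arm with a two-finger parallel gripper is mounted at the origin on the work surface. World frame = base frame: x ahead of the robot, y to its left, z up, the work surface at z = 0. Lengths are in m, angles in rad, forces in N, time in s.
With the tool pointing down it reaches from about 0.3 to 0.775 m from the base axis. Payload 14.6 kg.
Tool frame: the origin (TCP) lies on the centre line of the jaws, within the pads' length; the fingertips stand 19 mm ahead of it and the grasp point (between the pads) is the TCP; z points along the fingers, y is the direction in which the jaws open and shut (so a half turn about z gives the same grasp; the last joint's range is limited). The gripper opens to 94 mm and grips with 3 to 60 N. Pads are 16 mm wide; open, the fingers measure 119 mm over their backs; the gripper's body (75 mm by 177 mm) begins 78 mm behind the grasp point.
Start: joints at [1.257, 0.3, 1.521, -0, 1.321, -0.067], TCP at [0.134, 0.533, 0.224] pointing down, gripper open.
Joint ranges: [-3.03, 3.03], [-0.79, 2.21], [0.23, 2.52], [-1.04, 4.18], [0, 3.07], [-2.55, 2.55]. Speed limits (rad/s): [2.22, 2.22, 2.57, 3.14, 3.14, 3.14].

## Interface

Orientations are given as [roll, pitch, yaw] about the fixed x, y, z axes, in that order (R = Rz(yaw) Ry(pitch) Rx(roll)).
In Python, from station import ctrl gives the robot as it stands. The module is installed in compiled form; this text tells all that it offers.
- The arm moves only by the shell command python3 -m creep 'ROWS' [FORCE]. ROWS is a JSON object of lists of equal length, an entry for each row: "translation": the shift along the world's x, y, z in mm, a list of three; "yaw": the turn about the world's z in rad; "gripper": the closure in counts, from 0 (fully open) to 255 (shut). A call has 1 to 5 rows; each row is the pose to reach, as a shift and turn from the pose measured when the call began; what a row does not reach only later rows make up. A row lasts 1/12 s, in which the tool goes at most 41.7 mm and 7.16 degrees, less where a joint would pass 70% of its speed; a pose out of reach is approached as far as the arm can. A call with a gripper value outside its range is refused whole. The fingers move at their own pace and stop on an object; FORCE is the grip in N (left out, the last holds). Time passes only in rows, so rows that repeat a pose let the fingers close. It gives the time, the measured TCP pose, the force and the opening at its end, in the units of the state.
- ctrl.get_obs(): the state, without advancing time (a new reading comes with each control period).
- ctrl.camera(name): name is "scene" or "top" or "wrist"; returns a dict with "pixels" (420x560x3 uint8, red, green, blue), "depth" (420x560 float32, m along the optical axis (not along the pixel's ray), 0 where there is no reading), "fx", "fy", "cx", "cy" (pixels), "R" (3x3) and "t" (3): a world point X has camera coordinates R X + t; the wrist camera has in their place "tool_from_camera" (4x4, takes a point from camera to tool coordinates, whose origin is the TCP and whose axes are the flange's). Camera axes: x right, y down, z forward; pixel columns grow to the right and rows downward; lengths in m; the calibration is good to about 2 mm. A picture is of the moment at which its call begins: read the wrist's pose just before it.
- ctrl.hand_in(): hands the job in, once; it reports no verdict.
The state is a dict: "time_s": time; "qpos": joint angles; "joint_vel": joint speeds; "tau": joint torques, N m; "ee_pos": TCP position; "eef_rot": TCP orientation; "force": force on the tool from outside, world axes, zero at the start; "moment": the same for the moment, N m; "grip_width": finger opening in m.
Only numpy, scipy, OpenCV 4.12 (cv2) and the standard library are available. Lean on these libraries where they do the work, as an engineer would, in place of code of your own. Each camera call takes 0.05 s, during which the arm holds its last target. There are 200 camera calls.

## Working session

There is one attempt and no reset: what is moved stays moved. The work goes in short steps, Python scripts to look and compute and a shell command to move; the robot and the scene stay as the last step left them, time stands still between calls to the robot, and variables do not carry over. Pictures are saved under pics/ and viewed, about 8 in all and at most 12, crops included, and the job is handed in when it is done.

```bash
mkdir -p pics
cat > h.py <<'E'
import numpy as np, cv2
from station import ctrl
def snap(n,f):
    c=ctrl.camera(n); cv2.imwrite('pics/'+f+'.png',c['pixels'][:,:,::-1]); np.savez('pics/'+f+'.npz',**c); return c
def load(f): return dict(np.load('pics/'+f+'.npz'))
def plane(c,u,v,z):
    d=c['R'].T@np.array([(u-c['cx'])/c['fx'],(v-c['cy'])/c['fy'],1]); o=-c['R'].T@c['t']
    return o+d*(z-o[2])/d[2]
def cloud(c):
    v,u=np.mgrid[:420,:560]; d=c['depth']
    P=np.stack([(u-c['cx'])/c['fx']*d,(v-c['cy'])/c['fy']*d,d],-1)
    return (P-c['t'])@c['R']
E
python3 - <<'E'
from h import *
o=ctrl.get_obs();print(o['time_s'],o['ee_pos'],o['eef_rot'],o['grip_width'])
a=snap('top','t0');b=snap('scene','s0')
print(a['R'],a['t'],a['fx'])
E
```

```text
0.0 [0.13426768 0.53309136 0.22385266] [-3.14034365e+00 -1.14669010e-04  2.89482144e+00] 0.09368076936158128
[[-0.00474681 -0.99998706 -0.00183198]
 [-0.98783072  0.0049739  -0.15545327]
 [ 0.15546037  0.00107178 -0.98784155]] [-0.00174052  0.50052738  1.57890794] 474.2642621433717
```

View pics/t0.png

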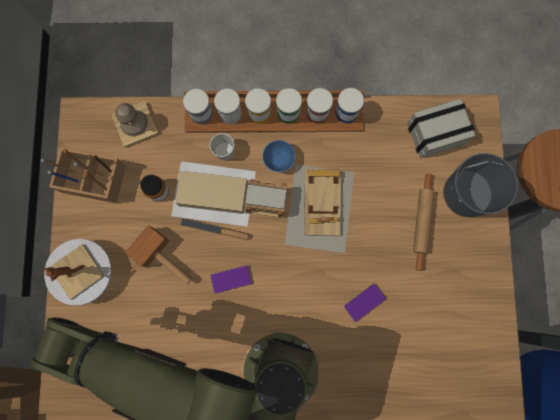

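View pics/s0.png

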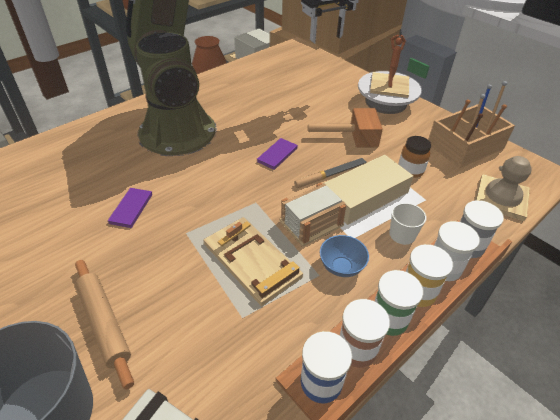

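Top view: the crib with the stack is at (267,198), the brick to its left at (212,190) and the board at (323,203). The blank candidates are the white slab in the crib (267,198), purple slabs at (231,279) and (365,302), and a strapped white block at (440,128). Only the white slab lies on top in the crib next to the brick, so it fits the description. I'll confirm it in a crop and measure.

```bash
cat > m.py <<'E'
from h import *
c=load('t0');P=cloud(c);hsv=cv2.cvtColor(c['pixels'],cv2.COLOR_RGB2HSV)
def rect(name,lo,hi,roi,n=1):
    m=((P[...,2]>lo)&(P[...,2]<hi)).astype(np.uint8); k=np.zeros_like(m); u0,v0,u1,v1=roi; k[v0:v1,u0:u1]=1
    cn,_=cv2.findContours(m&k,cv2.RETR_EXTERNAL,cv2.CHAIN_APPROX_NONE)
    for q in sorted(cn,key=cv2.contourArea)[::-1][:n]:
        pts=np.array([plane(c,u,v,(lo+hi)/2)[:2] for u,v in q[:,0]],np.float32)*1000
        print(name,cv2.minAreaRect(pts),len(q))
rect('brick',.056,.072,(170,160,255,225))
rect('stacktop',.0745,.086,(240,170,300,225))
rect('brd',.012,.1,(298,160,350,245))
rect('fin',.052,.07,(300,160,350,245),2)
rect('lip',.036,.05,(300,160,350,245),3)
im=c['pixels'][150:250,170:360,::-1]
cv2.imwrite('pics/c0.png',cv2.resize(im,None,fx=4.2,fy=4.2,interpolation=cv2.INTER_CUBIC))
E
python3 m.py
```

```text
brick ((600.1981201171875, 233.6226348876953), (229.90834045410156, 115.00825500488281), 82.82512664794922) 197
stacktop ((577.3123779296875, 47.35700225830078), (131.846435546875, 104.3517837524414), 82.25125122070312) 179
brd ((561.209228515625, -145.15292358398438), (121.59908294677734, 228.6372833251953), 88.61432647705078) 205
fin ((500.9139404296875, -146.70114135742188), (11.817662239074707, 41.959381103515625), 6.911284923553467) 30
lip ((666.8042602539062, -151.273193359375), (104.5246810913086, 23.46224021911621), 86.75777435302734) 78
lip ((502.1459655761719, -166.9849395751953), (15.75082015991211, 52.784854888916016), 5.481704235076904) 37
lip ((498.87591552734375, -116.62677001953125), (14.932730674743652, 34.20082473754883), 6.909707546234131) 27
```

View pics/c0.png

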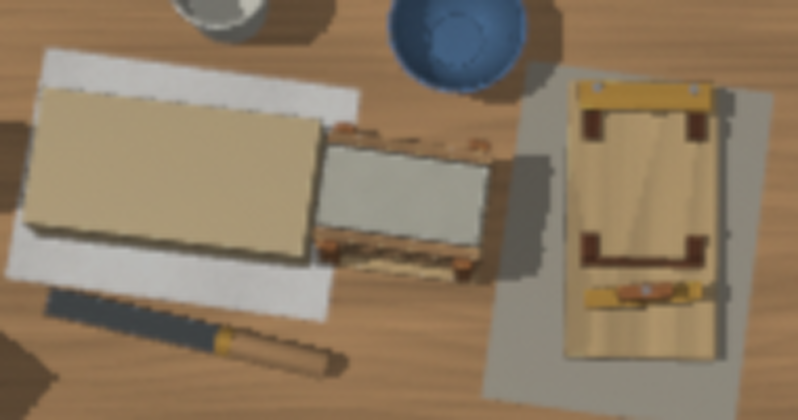

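The crop shows one bare white slab on the stack at about (405,195) in the crib, between its slat walls. The brick is flush beside it at left. The board is at right, with its lip at the top (645,97) and sill and button at the bottom (650,265/290). I'll get a close wrist view of the board on the way.

```bash
python3 -m creep '{"translation":[[100,-173,20],[100,-173,20],[100,-173,20],[100,-173,20],[100,-173,20]],"yaw":[-0.12,-0.24,-0.36,-0.36,-0.36],"gripper":[0,0,0,0,0]}'
python3 -m creep '{"translation":[[100,-173,20],[100,-173,20],[100,-173,20],[100,-173,20],[100,-173,20]],"yaw":[-0.12,-0.24,-0.36,-0.36,-0.36],"gripper":[0,0,0,0,0]}'
python3 -m creep '{"translation":[[100,-173,20],[100,-173,20],[100,-173,20],[100,-173,20],[100,-173,20]],"yaw":[-0.12,-0.24,-0.36,-0.36,-0.36],"gripper":[0,0,0,0,0]}'
python3 -m creep '{"translation":[[90,-144,16],[90,-144,16],[90,-144,16],[90,-144,16],[90,-144,16]],"yaw":[-0.12,-0.24,-0.36,-0.36,-0.36],"gripper":[0,0,0,0,0]}'
```

```text
time_s: 0.52
ee_pos: [0.2349, 0.3579, 0.2439]
eef_rot: [-3.14, 0.0, 2.534]
force: [0.7, 0.5, 0.4]
grip_width: 0.0944
time_s: 0.93
ee_pos: [0.3353, 0.1827, 0.2642]
eef_rot: [-3.141, 0.0, 2.173]
force: [1.0, -0.3, -0.4]
grip_width: 0.0937
time_s: 1.35
ee_pos: [0.436, 0.0072, 0.2844]
eef_rot: [-3.141, 0.0, 1.811]
force: [0.5, 1.3, -0.3]
grip_width: 0.0942
time_s: 1.77
ee_pos: [0.5275, -0.1413, 0.2995]
eef_rot: [-3.14, 0.001, 1.447]
force: [-1.7, 0.4, -0.8]
grip_width: 0.0942
```

```bash
cat >> h.py <<'E'
from scipy.spatial.transform import Rotation as Ro
def wsnap(f):
    o=ctrl.get_obs(); c=snap('wrist',f)
    T=np.eye(4);T[:3,:3]=Ro.from_euler('xyz',o['eef_rot']).as_matrix();T[:3,3]=o['ee_pos']
    W=T@c['tool_from_camera']; c['R']=W[:3,:3].T; c['t']=-c['R']@W[:3,3]; np.savez('pics/'+f+'.npz',**c); return c
E
python3 - <<'E'
from h import *
c=wsnap('w0');print(c['R'],c['t'])
E
```

```text
[[ 0.99234304 -0.12348469 -0.00261093]
 [-0.11887673 -0.9606228   0.2511417 ]
 [-0.03352028 -0.24890834 -0.96794681]] [-0.53938754 -0.11872391  0.44550687]
```

View pics/w0.png

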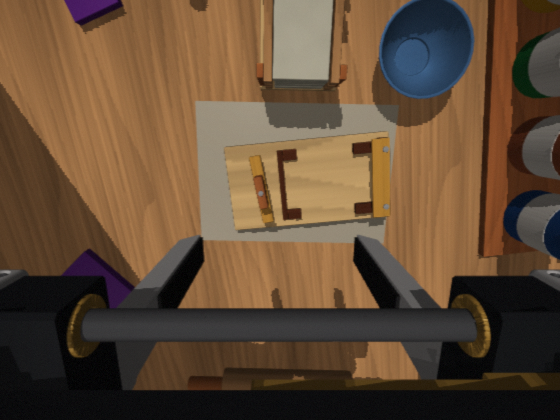

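The wrist view shows the board with the fin at (260,190), the sill at (283,185) and the lip at (380,177). The free end of the stack is at (303,85). Now measure from this view.

```bash
cat > m2.py <<'E'
from h import *
c=load('w0');P=cloud(c);hsv=cv2.cvtColor(c['pixels'],cv2.COLOR_RGB2HSV).astype(int);H,S,V=[hsv[...,i] for i in range(3)]
def rect(name,m,z,roi,n=1):
    k=np.zeros(m.shape,np.uint8); u0,v0,u1,v1=roi; k[v0:v1,u0:u1]=1
    cn,_=cv2.findContours(m.astype(np.uint8)&k,cv2.RETR_EXTERNAL,cv2.CHAIN_APPROX_NONE)
    for q in sorted(cn,key=cv2.contourArea)[::-1][:n]:
        r=cv2.minAreaRect(np.array([plane(c,u,v,z)[:2] for u,v in q[:,0]],np.float32)*1000)
        b=cv2.boxPoints(r); print(name,np.round(r[0],1),np.round(r[1],1),round(r[2],2),len(q)); print('   ',np.round(b).tolist())
Z=P[...,2]; R=(205,110,395,240)
print('heights',[np.round(P[v,u]*1000,1).tolist() for u,v in [(330,185),(283,185),(380,177),(303,40),(260,190)]])
rect('board',(Z>.010),.018,R)
rect('lip',(Z>.032),.040,(365,110,395,240))
rect('button',(Z>.032)&(Z<.0455),.042,(230,140,280,235),2)
rect('fin',(Z>.052),.062,(230,140,280,235))
rect('dark',(V<110)&(S>90)&(Z>.010),.024,(270,140,310,230))
rect('white',(S<60)&(V>100)&(Z>.07),.080,(255,0,345,100))
E
python3 m2.py
```

```text
heights [[600.2, -157.2, 18.7], [532.2, -147.8, 24.0], [666.6, -150.3, 39.7], [574.8, 23.3, 79.0], [501.5, -144.0, 61.3]]
board [ 569.5 -150.1] [126.9 233.8] 88.13 486
    [[451.0, -210.0], [684.0, -217.0], [688.0, -90.0], [455.0, -83.0]]
lip [ 667.  -152.1] [110.   23.5] 88.1 187
    [[653.0, -207.0], [677.0, -207.0], [681.0, -97.0], [657.0, -97.0]]
button [ 502.1 -147.2] [16.2 95.7] 4.1 168
    [[491.0, -100.0], [497.0, -196.0], [514.0, -194.0], [507.0, -99.0]]
fin [ 502.2 -146.9] [12.6 44.6] 3.78 77
    [[494.0, -125.0], [497.0, -170.0], [510.0, -169.0], [507.0, -124.0]]
dark [ 540.4 -149.3] [103.4  27. ] 88.1 196
    [[525.0, -200.0], [552.0, -201.0], [556.0, -98.0], [529.0, -97.0]]
white [573.3  22.6] [80.2 64.8] 82.66 269
    [[536.0, -13.0], [600.0, -21.0], [611.0, 58.0], [546.0, 67.0]]
```

```bash
python3 -m creep '{"translation":[[35,84,-60],[35,84,-60],[35,84,-60],[35,84,-100],[35,84,-130]],"yaw":[0,0,0,0,0],"gripper":[160,160,160,160,160]}' 30
python3 -m creep '{"translation":[[0,0,-40],[0,0,-70],[0,0,-80],[0,0,-80],[0,0,-80]],"yaw":[0,0,0,0,0],"gripper":[160,160,160,160,160]}'
```

```text
time_s: 2.23
ee_pos: [0.5612, -0.0535, 0.1673]
eef_rot: [-3.139, 0.0, 1.451]
force: [0.5, -1.0, -0.7]
grip_width: 0.064
time_s: 2.65
ee_pos: [0.5616, -0.0531, 0.0887]
eef_rot: [-3.14, 0.0, 1.452]
force: [1.2, 0.3, 0.8]
grip_width: 0.0353
```

```bash
python3 -m creep '{"translation":[[3,12,0],[5,24,0],[6.5,34,0],[7.5,44,0],[8.5,54,0]],"yaw":[-0.006,-0.006,-0.006,-0.006,-0.006],"gripper":[160,160,160,160,160]}'
python3 - <<'E'
from h import *
c=snap('top','t1')
cv2.imwrite('pics/c1.png',cv2.resize(c['pixels'][130:270,160:360,::-1],None,fx=4,fy=4))
E
```

```text
time_s: 3.07
ee_pos: [0.5706, 0.0017, 0.0898]
eef_rot: [-3.141, 0.0, 1.446]
force: [1.2, -3.6, 1.7]
grip_width: 0.0349
```

View pics/c1.png

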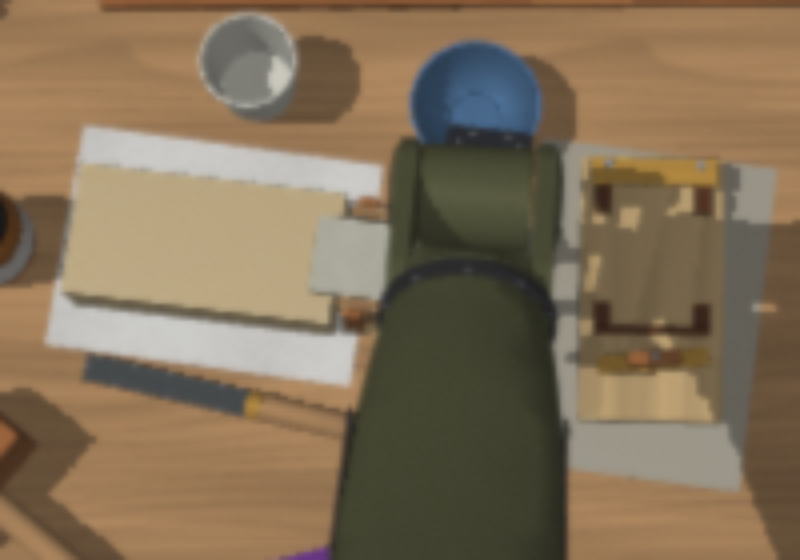

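The blank (350,255) has slid some 25 mm over the brick and is straight. Continue.

```bash
python3 -m creep '{"translation":[[1.3,10,0],[2.5,20,0],[3.8,30,0],[5,40,0],[6.3,50,0]],"yaw":[-0.001,-0.001,-0.001,-0.001,-0.001],"gripper":[160,160,160,160,160]}'
python3 -m creep '{"translation":[[1.3,10,0],[2.5,20,0],[3.8,30,0],[5,40,0],[6.3,50,0]],"yaw":[0,0,0,0,0],"gripper":[160,160,160,160,160]}'
python3 -m creep '{"translation":[[1,8,0],[1.8,14,0],[2.5,20,0],[2.5,20,0],[2.5,20,0]],"yaw":[0,0,0,0,0],"gripper":[160,160,160,160,160]}'
python3 -m creep '{"translation":[[-2,-15,0],[-2,-15,20],[-2,-15,60],[-2,-15,100],[-2,-15,110]],"yaw":[0,0,0,0,0],"gripper":[160,160,0,0,0]}'
python3 - <<'E'
from h import *
c=wsnap('w1')
E
```

```text
time_s: 3.53
ee_pos: [0.5772, 0.054, 0.0896]
eef_rot: [3.142, 0.0, 1.446]
force: [4.1, -5.5, 0.8]
grip_width: 0.0347
time_s: 3.95
ee_pos: [0.5833, 0.1052, 0.0893]
eef_rot: [-3.141, 0.0, 1.446]
force: [-0.9, 0.1, -0.2]
grip_width: 0.0352
time_s: 4.37
ee_pos: [0.5857, 0.1255, 0.0892]
eef_rot: [-3.14, -0.0, 1.446]
force: [0.1, -0.9, -0.5]
grip_width: 0.0351
time_s: 4.78
ee_pos: [0.5853, 0.1095, 0.2056]
eef_rot: [3.135, -0.002, 1.445]
force: [1.0, 0.0, -0.3]
grip_width: 0.0519
```

View pics/w1.png

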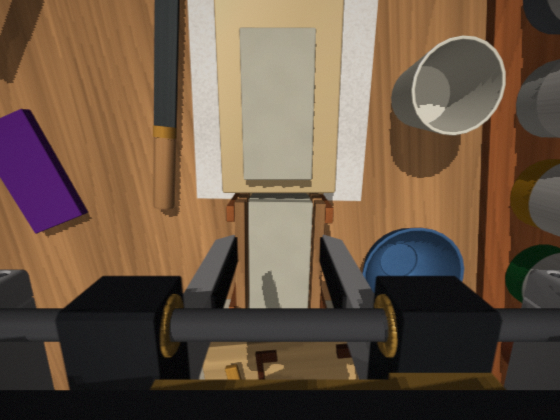

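The blank lies flat on the brick (corners about (240,28) to (312,180)), clear of the stack, and the blank below (280,250) is in place. Measure its pose.

Run:
```python
from h import *
c=load('w1');P=cloud(c);hsv=cv2.cvtColor(c['pixels'],cv2.COLOR_RGB2HSV).astype(int);Z=P[...,2];S=hsv[...,1]
for nm,z,roi,m in [('top',.078,(230,15,325,190),(Z>.0715)),('b4',.066,(244,198,320,232),(S<60)&(Z>.05))]:
    k=np.zeros(m.shape,np.uint8);u0,v0,u1,v1=roi;k[v0:v1,u0:u1]=1
    cn,_=cv2.findContours(m.astype(np.uint8)&k,cv2.RETR_EXTERNAL,cv2.CHAIN_APPROX_NONE);q=max(cn,key=cv2.contourArea)
    r=cv2.minAreaRect(np.array([plane(c,u,v,z)[:2] for u,v in q[:,0]],np.float32)*1000);print(nm,r,np.round(cv2.boxPoints(r),1).tolist())
o=ctrl.get_obs();print(o['ee_pos'],o['eef_rot'])
```

```text
top ((595.7794799804688, 199.83270263671875), (128.50961303710938, 65.3626480102539), 82.8249282836914) [[555.2999877929688, 140.1999969482422], [620.2000122070312, 132.0], [636.2000122070312, 259.5], [571.4000244140625, 267.70001220703125]]
b4 ((585.4336547851562, 97.61540222167969), (34.867923736572266, 65.25651550292969), 82.68684387207031) [[550.9000244140625, 84.5], [615.5999755859375, 76.19999694824219], [620.0, 110.80000305175781], [555.2999877929688, 119.0999984741211]]
[0.58527244 0.10956975 0.20490073] [ 3.13490929e+00 -2.16227057e-03  1.44540986e+00]
```

```bash
python3 -m creep '{"translation":[[6.5,40,0],[6.5,58.5,0],[6.5,58.5,-35],[6.5,58.5,-75],[6.5,58.5,-95]],"yaw":[0,0,0,0,0],"gripper":[0,0,0,0,0]}'
python3 -m creep '{"translation":[[0,0,-15],[0,0,-21],[0,0,-21],[0,0,-21],[0,0,-21]],"yaw":[0,0,0,0,0],"gripper":[0,0,0,0,0]}'
```

```text
time_s: 5.25
ee_pos: [0.5898, 0.1671, 0.1046]
eef_rot: [3.14, -0.0, 1.446]
force: [0.2, 0.1, -1.3]
grip_width: 0.0888
time_s: 5.67
ee_pos: [0.5893, 0.1662, 0.0833]
eef_rot: [3.141, -0.0, 1.445]
force: [-2.8, -0.4, 5.8]
grip_width: 0.0943
```

```bash
python3 -m creep '{"translation":[[1,1,6],[1,1,6],[1,1,6],[1,1,6],[1,1,6]],"yaw":[0,0,0,0,0],"gripper":[0,0,120,120,120]}' 3
python3 -m creep '{"translation":[[0,0,0],[0,0,0],[0,0,0],[0,0,0],[0,0,0]],"yaw":[0,0,0,0,0],"gripper":[120,120,120,120,120]}' 3
python3 -m creep '{"translation":[[0,0,2],[0,0,4],[0,0,6],[0,0,8],[0,0,10]],"yaw":[0,0,0,0,0],"gripper":[120,120,120,120,120]}' 3
python3 - <<'E'
from h import *
c=wsnap('w2');P=cloud(c);S=cv2.cvtColor(c['pixels'],cv2.COLOR_RGB2HSV)[...,1]
m=(P[...,2]>.0715)&(P[...,2]<.11)&(S<70)&(P[...,1]>.13)&(P[...,1]<.29)&(P[...,0]>.55)&(P[...,0]<.65)
s=(P-[.5958,.1998,0])@[.1253,.992,0]
for a in np.arange(-.065,.07,.01):
    k=m&(abs(s-a)<.005); print(round(a,3),k.sum(),np.round(np.median(P[k][:,2])*1000,1) if k.any() else '')
E
```

```text
time_s: 6.08
ee_pos: [0.5902, 0.167, 0.0891]
eef_rot: [3.142, 0.0, 1.445]
force: [0.5, 0.0, -0.4]
grip_width: 0.0776
time_s: 6.5
ee_pos: [0.5901, 0.167, 0.0889]
eef_rot: [-3.141, 0.0, 1.445]
force: [-0.3, -0.4, -1.3]
grip_width: 0.0649
time_s: 6.92
ee_pos: [0.5902, 0.167, 0.0992]
eef_rot: [-3.142, 0.0, 1.445]
force: [-0.7, -0.1, -1.0]
grip_width: 0.0651
-0.065 418 91.0
-0.055 1626 90.5
-0.045 1688 89.4
-0.035 1861 88.5
-0.025 2455 87.7
-0.015 1798 86.4
-0.005 1840 85.4
0.005 1916 84.4
0.015 1907 83.4
0.025 1993 82.4
0.035 2033 81.4
0.045 2166 80.3
0.055 2164 79.3
0.065 1236 78.4
```

The tilt came out at 0.10 rad, near end up, as planned. Tighten, lift and carry to above the board.

```bash
python3 -m creep '{"translation":[[0,0,0],[0,0,0],[0,0,20],[0,0,50],[0,0,60]],"yaw":[0,0,0,0,0],"gripper":[140,140,140,140,140]}' 30
python3 -m creep '{"translation":[[-2,-20,0],[-5,-45,0],[-8,-70,0],[-11,-95,0],[-12,-105,0]],"yaw":[-0.1,-0.2,-0.3,-0.4,-0.49],"gripper":[140,140,140,140,140]}'
python3 -m creep '{"translation":[[-2,-20,0],[-5,-45,0],[-8,-70,0],[-11,-95,0],[-12,-105,0]],"yaw":[-0.1,-0.2,-0.3,-0.4,-0.49],"gripper":[140,140,140,140,140]}'
python3 -m creep '{"translation":[[-2,-20,0],[-5,-45,0],[-8,-70,0],[-11,-95,0],[-12,-105,0]],"yaw":[-0.1,-0.2,-0.3,-0.4,-0.49],"gripper":[140,140,140,140,140]}'
python3 - <<'E'
from h import *
c=wsnap('w3');b=snap('scene','s3')
E
```

```text
time_s: 7.38
ee_pos: [0.5913, 0.1673, 0.1632]
eef_rot: [3.137, -0.001, 1.445]
force: [0.5, 0.6, -0.7]
grip_width: 0.0644
time_s: 7.8
ee_pos: [0.5789, 0.0597, 0.1627]
eef_rot: [3.137, -0.001, 0.948]
force: [-0.1, 0.1, -0.8]
grip_width: 0.0647
time_s: 8.22
ee_pos: [0.5664, -0.0479, 0.1622]
eef_rot: [3.137, -0.0, 0.452]
force: [0.5, -0.2, -1.6]
grip_width: 0.0642
time_s: 8.63
ee_pos: [0.5538, -0.1555, 0.1616]
eef_rot: [3.137, -0.0, -0.045]
force: [-0.9, 0.0, -1.0]
grip_width: 0.0643
```

View pics/w3.png

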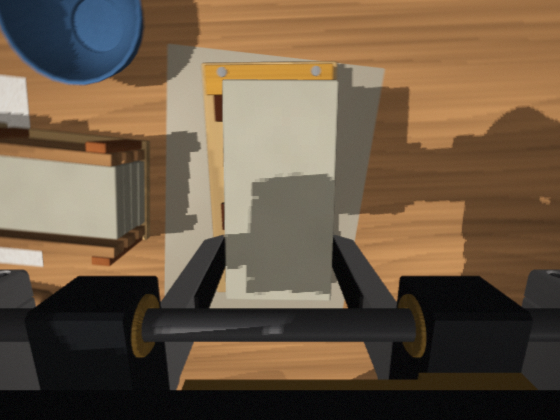

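The held blank (225–335, 80–298) hangs over the seat with the lip ahead at (270,75). Measure it against the lip from this same view.

```bash
cat > m3.py <<'E'
from h import *
import sys
c=load(sys.argv[1]);P=cloud(c);Z=P[...,2];hsv=cv2.cvtColor(c['pixels'],cv2.COLOR_RGB2HSV).astype(int);S=hsv[...,1]
o=ctrl.get_obs();t=o['ee_pos'];print('tcp',t,o['eef_rot'][2])
lo=float(sys.argv[2])
m=((S<70)&(Z>lo)).astype(np.uint8);m[:,:200]=0;m[:,360:]=0;m[305:]=0
m=cv2.morphologyEx(m,cv2.MORPH_OPEN,np.ones((5,5)))
n,l,st,_=cv2.connectedComponentsWithStats(m);k=l==1+np.argmax(st[1:,4])
Q=P[k];A=np.c_[Q[:,:2],np.ones(len(Q))];w=np.linalg.lstsq(A,Q[:,2],rcond=None)[0];print('n',len(Q),'slope xy',w[:2],'resid',np.std(A@w-Q[:,2]))
r=cv2.minAreaRect((Q[:,:2]*1000).astype(np.float32));print('blank',r,np.round(cv2.boxPoints(r),1).tolist())
b=cv2.boxPoints(r)/1000;f=b[b[:,0].argsort()];
for nm,e in (('near',f[:2]),('far',f[2:])):
    p=e.mean(0);print(nm,p,'ztop',w@[*p,1])
L=(S>120)&(Z>.034)&(Z<.045);L[100:]=False
cn,_=cv2.findContours(L.astype(np.uint8),cv2.RETR_EXTERNAL,cv2.CHAIN_APPROX_NONE);q=max(cn,key=cv2.contourArea)
print('lip',cv2.minAreaRect(np.array([plane(c,u,v,.04)[:2] for u,v in q[:,0]],np.float32)*1000))
E
python3 m3.py w3 .1
```

```text
tcp [ 0.55398292 -0.15440332  0.16153471] -0.04285114475898433
n 25784 slope xy [-0.11238387 -0.02091344] resid 0.012479255582340459
blank ((587.6373901367188, -157.6314239501953), (87.83650970458984, 128.97491455078125), 87.01114654541016) [[520.9000244140625, -198.10000610351562], [649.7000122070312, -204.89999389648438], [654.2999877929688, -117.0999984741211], [525.5, -110.4000015258789]]
near [ 0.5232377  -0.15426894] ztop 0.15605428865152474
far [ 0.65203714 -0.1609939 ] ztop 0.1417199513249516
lip ((668.0086669921875, -152.48587036132812), (109.15161895751953, 23.413715362548828), 88.58780670166016)
```

```bash
sed -i 's/m\[305:\]=0/m[235:]=0/' m3.py; python3 m3.py w3 .125
```

```text
tcp [ 0.55398292 -0.15440332  0.16153471] -0.04285114475898433
n 17414 slope xy [-0.08846266 -0.01119156] resid 0.011076117948636239
blank ((608.174072265625, -159.00070190429688), (65.25513458251953, 87.97361755371094), 86.86751556396484) [[562.5, -189.1999969482422], [650.2999877929688, -194.0], [653.9000244140625, -128.8000030517578], [566.0, -124.0]]
near [ 0.564253   -0.15659705] ztop 0.14938544466688497
far [ 0.65209514 -0.16140436] ztop 0.14166849457735972
lip ((668.0086669921875, -152.48587036132812), (109.15161895751953, 23.413715362548828), 88.58780670166016)
```

```bash
python3 -m creep '{"translation":[[-4,6.5,-20],[-4,6.5,-50],[-4,6.5,-80],[-4,6.5,-98],[-4,6.5,-98]],"yaw":[0.022,0.022,0.022,0.022,0.022],"gripper":[140,140,140,140,140]}'
python3 -m creep '{"translation":[[0,0,-2],[0,0,-4],[0,0,-6],[0,0,-6],[0,0,-6]],"yaw":[0,0,0,0,0],"gripper":[140,140,140,140,140]}'
python3 - <<'E'
from h import *
c=wsnap('w4');print(ctrl.get_obs()['force'],ctrl.get_obs()['moment'])
E
python3 m3.py w4 .025
```

```text
time_s: 9.15
ee_pos: [0.5481, -0.1463, 0.0595]
eef_rot: [3.139, 0.006, -0.017]
force: [-0.1, 0.1, -1.3]
grip_width: 0.0645
time_s: 9.57
ee_pos: [0.5485, -0.1464, 0.0543]
eef_rot: [3.139, 0.005, -0.017]
force: [0.5, 0.8, -1.2]
grip_width: 0.0645
[-0.55990889  0.06593708 -1.41855848] [ 0.00696192  0.20944713 -0.02808081]
tcp [ 0.54844974 -0.14641151  0.05418354] -0.01699778185612444
n 17349 slope xy [-0.0931242  -0.01341141] resid 0.010851944083804894
blank ((603.0084838867188, -148.13137817382812), (64.73514556884766, 87.75639343261719), 88.56533813476562) [[558.2999877929688, -179.39999389648438], [646.0999755859375, -181.60000610351562], [647.7000122070312, -116.9000015258789], [560.0, -114.69999694824219]]
near [ 0.559144  -0.1470328] ztop 0.041957676574653845
far [ 0.6468729  -0.14922994] ztop 0.03381746360726077
lip ((667.483154296875, -152.41519165039062), (109.3333511352539, 24.245906829833984), 88.37489318847656)
```

View pics/w4.png

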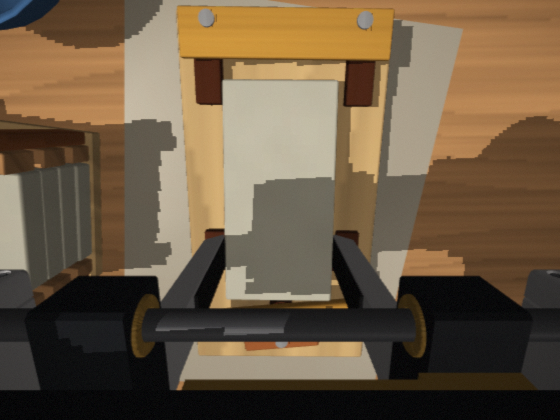

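The far end (223–334, 80) is between the cheeks (inner edges 222 and 345) but about 3 mm too far left. I'll shift it by -3 mm in y, lower it slightly and advance under the lip.

```bash
python3 -m creep '{"translation":[[0,-3,0],[0,-3,-1.5],[3,-3.1,-1.5],[6,-3.2,-1.5],[9,-3.3,-1.5]],"yaw":[-0.005,-0.005,-0.005,-0.005,-0.005],"gripper":[140,140,140,140,140]}'
python3 -m creep '{"translation":[[2,0,0],[4,-0.1,0],[6,-0.2,0],[8,-0.2,0],[8,-0.2,0]],"yaw":[0,0,0,0,0],"gripper":[140,140,140,140,140]}'
python3 - <<'E'
from h import *
c=wsnap('w5')
E
python3 m3.py w5 .025
```

```text
time_s: 10.03
ee_pos: [0.5578, -0.1498, 0.0528]
eef_rot: [3.139, 0.005, -0.022]
force: [-1.1, -0.2, -0.3]
grip_width: 0.0644
time_s: 10.45
ee_pos: [0.5662, -0.1499, 0.0528]
eef_rot: [3.139, 0.005, -0.022]
force: [0.9, -0.3, -0.6]
grip_width: 0.0645
tcp [ 0.56609263 -0.14994401  0.05279839] -0.02191749205230442
n 15647 slope xy [-0.06786778 -0.0129447 ] resid 0.011528808560333871
blank ((616.54052734375, -152.03436279296875), (65.04653930664062, 79.63482666015625), 88.2062759399414) [[575.7000122070312, -183.3000030517578], [655.2999877929688, -185.8000030517578], [657.4000244140625, -120.80000305175781], [577.7999877929688, -118.30000305175781]]
near [ 0.57674265 -0.15078802] ztop 0.040310760593921725
far [ 0.65633845 -0.1532807 ] ztop 0.03494103686715129
lip ((667.6659545898438, -152.4505615234375), (109.32740783691406, 24.049880981445312), 88.36393737792969)
```

View pics/w5.png

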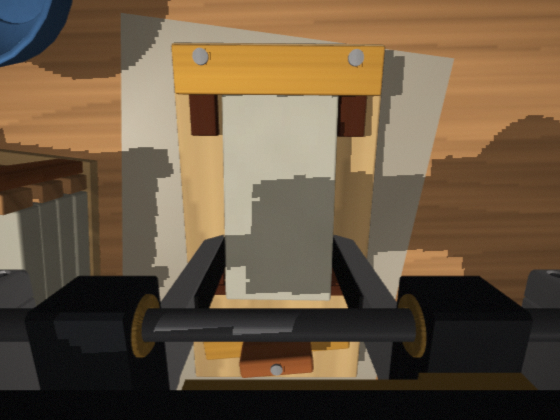

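The far end is now hidden under the lip, centred between the cheeks, with no contact force. Nudge it to the fence.

```bash
python3 -m creep '{"translation":[[0.8,0,0],[1.6,0,0],[2.4,0,0],[2.4,0,0],[2.4,0,0]],"yaw":[0,0,0,0,0],"gripper":[140,140,140,140,140]}'
python3 -m creep '{"translation":[[0.5,0,0],[1,0,0],[1.5,0,0],[1.5,0,0],[1.5,0,0]],"yaw":[0,0,0,0,0],"gripper":[140,140,140,140,140]}'
```

```text
time_s: 10.92
ee_pos: [0.5686, -0.15, 0.0528]
eef_rot: [3.139, 0.004, -0.022]
force: [0.0, -0.4, -0.4]
grip_width: 0.0648
time_s: 11.33
ee_pos: [0.5693, -0.15, 0.0524]
eef_rot: [3.139, 0.007, -0.022]
force: [-6.9, -1.0, -0.4]
grip_width: 0.0648
```

Fence contact (−6.9 N). Loosen to 3 N and let the near end down.

```bash
python3 -m creep '{"translation":[[-0.5,0,0],[-0.5,0,0],[-0.5,0,-2],[-0.5,0,-4],[-0.5,0,-6]],"yaw":[0,0,0,0,0],"gripper":[120,120,120,120,120]}' 3
python3 -m creep '{"translation":[[0,0,-1],[0,0,-2],[0,0,-3],[0,0,-4],[0,0,-4]],"yaw":[0,0,0,0,0],"gripper":[120,120,120,120,120]}' 3
python3 - <<'E'
from h import *
c=wsnap('w6');P=cloud(c);S=cv2.cvtColor(c['pixels'],cv2.COLOR_RGB2HSV)[...,1]
m=(S<70)&(abs(P[...,1]+.151)<.028)&(P[...,2]<.06)&(P[...,2]>.02)
for a in np.arange(.535,.66,.01):
    k=m&(abs(P[...,0]-a)<.005); print(round(a,3),k.sum(),np.round(np.median(P[k][:,2])*1000,1) if k.any() else '')
E
```

```text
time_s: 11.75
ee_pos: [0.5688, -0.1499, 0.0462]
eef_rot: [3.139, 0.007, -0.022]
force: [-0.9, 0.3, -0.2]
grip_width: 0.0651
time_s: 12.17
ee_pos: [0.569, -0.1499, 0.0424]
eef_rot: [3.139, 0.006, -0.022]
force: [0.1, 0.3, 0.6]
grip_width: 0.0651
0.535 210 31.9
0.545 1308 32.0
0.555 1371 32.0
0.565 1418 32.0
0.575 1495 32.0
0.585 1547 32.0
0.595 1612 32.0
0.605 1689 32.0
0.615 1769 32.0
0.625 1845 32.0
0.635 1936 32.0
0.645 2030 32.0
0.655 1314 32.0
```

The blank is flat at 32 mm over its whole length, so it is seated. Release, rise, and move to the fin.

```bash
python3 -m creep '{"translation":[[0,0,0],[0,0,0],[0,0,0],[0,0,20],[0,0,60]],"yaw":[0,0,0,0,0],"gripper":[30,30,30,30,30]}' 30
python3 -m creep '{"translation":[[-10,0,25],[-30,0,25],[-50,1,25],[-66,2,25],[-67,3,25]],"yaw":[0.12,0.24,0.36,0.48,0.6],"gripper":[130,130,130,130,130]}'
python3 -m creep '{"translation":[[0,0,0],[0,0,0],[0,0,0],[0,0,0],[0,0,0]],"yaw":[0.12,0.24,0.36,0.48,0.6],"gripper":[130,130,130,130,130]}'
python3 -m creep '{"translation":[[0,0,0],[0,0,0],[0,0,0],[0,0,0],[0,0,0]],"yaw":[0.12,0.24,0.36,0.46,0.46],"gripper":[130,130,130,130,130]}'
python3 - <<'E'
from h import *
c=wsnap('w7');t=snap('top','t7');P=cloud(c);o=ctrl.get_obs();print(o['ee_pos'],o['eef_rot'])
E
```

```text
time_s: 12.63
ee_pos: [0.5668, -0.1493, 0.0988]
eef_rot: [3.141, 0.014, -0.022]
force: [0.3, 1.3, -0.6]
grip_width: 0.0828
time_s: 13.05
ee_pos: [0.4978, -0.1462, 0.1239]
eef_rot: [-3.142, 0.014, 0.583]
force: [0.1, 0.3, -0.2]
grip_width: 0.053
time_s: 13.47
ee_pos: [0.4978, -0.1462, 0.1239]
eef_rot: [-3.142, 0.014, 1.189]
force: [-0.1, 0.0, 0.2]
grip_width: 0.0464
time_s: 13.88
ee_pos: [0.4977, -0.1462, 0.1239]
eef_rot: [-3.141, 0.014, 1.654]
force: [0.0, -0.2, 0.6]
grip_width: 0.0461
[ 0.49773259 -0.14617314  0.12394604] [-3.14154879  0.01425315  1.64586973]
```

View pics/w7.png

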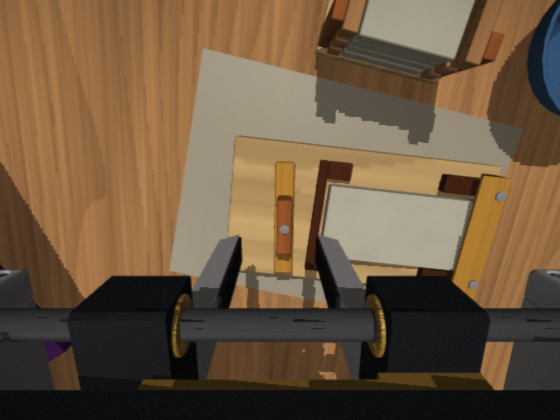

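The blank sits behind the sill with its far end under the lip; the fin at (285,227) is aligned between the jaws. Descend and grip.

```bash
python3 -m creep '{"translation":[[4.5,-0.8,0],[4.5,-0.8,-30],[4.5,-0.8,-50],[4.5,-0.8,-59],[4.5,-0.8,-59]],"yaw":[-0.01,-0.01,-0.01,-0.01,-0.01],"gripper":[130,130,130,130,130]}'
python3 -m creep '{"translation":[[0,0,0],[0,0,0],[0,0,0],[0,0,0],[0,0,0]],"yaw":[0,0,0,0,0],"gripper":[240,240,240,240,240]}' 30
python3 -m creep '{"translation":[[0,0,0],[0,0,0],[0,0,0],[0,0,0],[0,0,0]],"yaw":[0,0,0,0,0],"gripper":[240,240,240,240,240]}' 30
```

```text
time_s: 14.4
ee_pos: [0.5015, -0.1467, 0.0632]
eef_rot: [-3.139, 0.013, 1.634]
force: [0.3, -0.0, 0.7]
grip_width: 0.0461
time_s: 14.82
ee_pos: [0.5018, -0.1468, 0.0639]
eef_rot: [-3.139, 0.013, 1.634]
force: [-0.6, 0.8, -1.0]
grip_width: 0.0164
time_s: 15.23
ee_pos: [0.5022, -0.1468, 0.064]
eef_rot: [-3.141, 0.014, 1.634]
force: [6.0, 1.4, -4.9]
grip_width: 0.0116
```

Gripped at 11.6 mm. Turn counter-clockwise, about +1.47 rad.

```bash
python3 -m creep '{"translation":[[0,0,0],[0,0,0],[0,0,0],[0,0,0],[0,0,0]],"yaw":[0.1,0.2,0.3,0.4,0.5],"gripper":[240,240,240,240,240]}'
python3 -m creep '{"translation":[[0,0,0],[0,0,0],[0,0,0],[0,0,0],[0,0,0]],"yaw":[0.1,0.2,0.3,0.4,0.5],"gripper":[240,240,240,240,240]}'
python3 -m creep '{"translation":[[0,0,0],[0,0,0],[0,0,0],[0,0,0],[0,0,0]],"yaw":[0.1,0.2,0.3,0.4,0.47],"gripper":[240,240,240,240,240]}'
```

```text
time_s: 15.65
ee_pos: [0.5021, -0.1468, 0.064]
eef_rot: [-3.14, 0.013, 2.139]
force: [1.2, -1.0, -2.5]
grip_width: 0.0118
time_s: 16.07
ee_pos: [0.5019, -0.147, 0.064]
eef_rot: [-3.14, 0.013, 2.643]
force: [0.9, -1.2, -3.6]
grip_width: 0.0114
time_s: 16.48
ee_pos: [0.5019, -0.1472, 0.064]
eef_rot: [-3.14, 0.013, 3.119]
force: [2.1, -1.3, -3.7]
grip_width: 0.0119
```

```bash
python3 -m creep '{"translation":[[0,0,0],[0,0,0],[0,0,0],[0,0,0],[0,0,0]],"yaw":[0,0,0,0,0],"gripper":[120,120,120,120,120]}'
python3 -m creep '{"translation":[[0,0,20],[0,0,60],[0,0,100],[-40,0,140],[-80,0,170]],"yaw":[0,0,0,0,0],"gripper":[120,120,120,120,120]}'
python3 - <<'E'
from h import *
c=wsnap('w8');P=cloud(c);Z=P[...,2];S=cv2.cvtColor(c['pixels'],cv2.COLOR_RGB2HSV)[...,1]
def rect(nm,m,z):
    cn,_=cv2.findContours(m.astype(np.uint8),cv2.RETR_EXTERNAL,cv2.CHAIN_APPROX_NONE);q=max(cn,key=cv2.contourArea)
    r=cv2.minAreaRect(np.array([plane(c,u,v,z)[:2] for u,v in q[:,0]],np.float32)*1000);print(nm,r)
near=(abs(P[...,0]-.57)<.13)&(abs(P[...,1]+.15)<.065)
rect('button',near&(Z>.037)&(P[...,0]<.6),.042)
rect('blank',near&(S<70)&(abs(Z-.032)<.005),.032)
cv2.imwrite('pics/w8.png',c['pixels'][:,:,::-1])
a,b=load('t0'),snap('top','t8')
d=cv2.absdiff(a['pixels'],b['pixels']).max(2)
cv2.imwrite('pics/c8.png',np.vstack([c['pixels'][:,:,::-1][:300],cv2.resize(b['pixels'][70:290,40:500,::-1],(560,268))]))
E
```

```text
time_s: 16.9
ee_pos: [0.5019, -0.1471, 0.0641]
eef_rot: [-3.14, 0.013, 3.117]
force: [-0.4, 0.4, -0.0]
grip_width: 0.0412
time_s: 17.32
ee_pos: [0.4397, -0.147, 0.2215]
eef_rot: [-3.139, 0.014, 3.117]
force: [0.0, -0.2, 0.5]
grip_width: 0.0501
button ((499.9175109863281, -147.7817840576172), (14.977128982543945, 95.00587463378906), 88.9900131225586)
blank ((563.1285400390625, -150.31484985351562), (64.3841323852539, 56.627830505371094), 88.71501159667969)
```

View pics/c8.png

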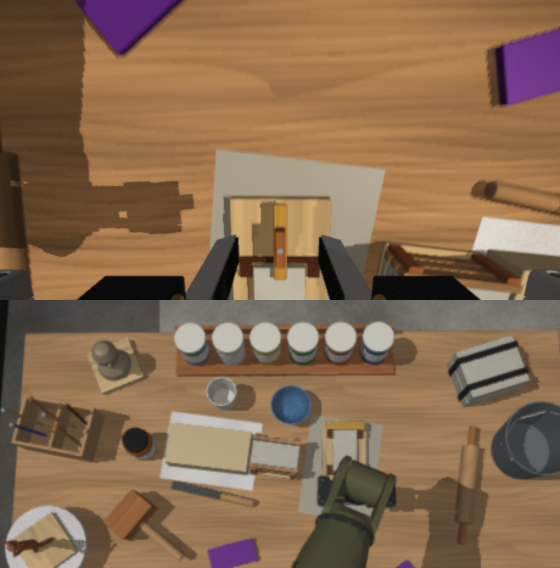

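The button bar (280,240) lies along the board over the blank's near end, about 1.58 rad round. The stack and bystanders look unmoved. Hand in.

```bash
python3 -c "
from station import ctrl
print(ctrl.get_obs()['force']);print(ctrl.hand_in())"
```

```text
[-0.08728976  0.66189119  0.45517252]
the job is handed in; nothing more can be done
None
```

The job is done and handed in at about 17 s. No verdict was reported.

**What I did:** I pushed the top blank endways onto the brick and gripped it lightly near one end. Lifting that end tilted the blank about 0.10 rad. I then hooked the far end under the lip until it met the fence (−6.9 N) and let the near end down. Last, I turned the button about 1.5 rad counter-clockwise, then released it and backed off.

**Last checks:**
- **Blank:** its upper face read 32.0 mm along its visible length, so it lies flat. It measured within about 1° of the board. I took no fresh measure of its centre after release, because the last view showed only part of it.
- **Button:** the bar measured within about 1° of the board's axis, so about 1.58 rad round, over the near end.
- **Stack:** after the slide, the second blank's end measured about 3 mm from where I expected it. That is within the 12 mm limit and close to measuring error. I checked the rest of the stack only by eye.
- **Bystanders:** all looked unmoved in the final top view, by eye only.
- **Robot:** clear of everything, with forces near zero.

**Slips:** I lowered too far on the first grasp and read a 5.8 N force, probably the fingertips on the brick, so I raised before gripping. My tilt fits over the lip picked up stray pixels (about 11 mm residual), so I relied on edge positions, slice heights and force there.

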